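# Close the vacuum port and tighten the clicking clamp

## Robot

A 6-joint arm with a two-finger parallel gripper is mounted at the origin on the work surface. World frame = base frame: x ahead of the robot, y to its left, z up, the work surface at z = 0. Lengths are in mm, angles in degrees, forces in N, time in s.
With the tool pointing down it reaches from about 300 to 850 mm from the base axis. Payload 4.2 kg.
Tool frame: the origin (TCP) lies at the very end of the fingers, on their centre line; the grasp point (between the pads) lies 19 mm behind it (env.grasp_offset is the distance from the TCP to the grasp point, in mm); z points along the fingers, y is the line along which they close (so a half turn about z gives the same grasp; the last joint's range is limited). The gripper opens to 91 mm and grips with 3 to 60 N. Pads are 32 mm wide; open, the fingers measure 118 mm over their backs; the gripper's body (76 mm by 178 mm) begins 60 mm behind the grasp point.
Start: joints at [65.776, 18.312, 89.639, -0, 72.044, -1.146], TCP at [225.401, 528.997, 213.976] pointing down, gripper open.
Joint ranges: [-177.97, 177.97], [-48.28, 115.42], [12.27, 149.76], [-77.06, 257.06], [2.81, 150.46], [-146.56, 146.56]. Speed limits (degrees/s): [147.25, 147.25, 180, 180, 180, 180].

## Interface

Orientations are given as [roll, pitch, yaw] about the fixed x, y, z axes, in that order (R = Rz(yaw) Ry(pitch) Rx(roll)).
In Python, from workcell import env gives the robot as it stands. The module is installed in compiled form; this text tells all that it offers.
- The arm moves only by the tool send_rows, never from a script. Its argument "motion" is a list of rows, each an object of numbers: "tx", "ty", "tz": the shift along the tool's x, y, z in units of 500 mm (1.0 is 500 mm); "rx", "ry", "rz": the turn, a rotation vector about the tool's x, y, z in units of 30 degrees (1.0 is 30 degrees); "gripper": the closure, from -1 (fully open) to 1 (shut). In form: [{"tx": .., "ty": .., "tz": .., "rx": .., "ry": .., "rz": .., "gripper": ..}, ...]. A call has 1 to 12 rows; each row shifts and turns the commanded pose from where the row before left it, along the tool's axes as they then stand; what a row does not reach is not made up. A row lasts 1/8 s, in which the tool goes at most 62.5 mm and 10.7 degrees, less where a joint would pass 70% of its speed; a pose out of reach is approached as far as the arm can. A call with a number of a shift or a turn outside -1 to 1 is refused whole. A call with a gripper value outside its range is refused whole. The fingers move at their own pace and stop on an object; "grip_force" is the grip in N (left out, the last holds). Time passes only in rows, so rows that do not move let the fingers close. It gives the time, the measured TCP pose, the force, the opening and the grip force at its end, in the units of the state.
- env.state(): the state, without advancing time (a new reading comes with each control period).
- env.grab_frame(name): name is "side" or "top"; returns a dict with "frame" (420x560x3 uint8, red, green, blue), "vertical_fov" (degrees; the focal length in pixels is half the picture's height over the tangent of half this angle, whatever the lens; pixels are square), "cx", "cy" (the principal point, pixels), "rvec" (rotation vector, rad) and "tvec" (3), from world to camera coordinates, as OpenCV has them. Camera axes: x right, y down, z forward; pixel columns grow to the right and rows downward; lengths in mm; the calibration is good to about 2 mm. A picture is of the moment at which its call begins. There is no depth.
- env.job_done(): hands the job in; it is judged then, once.
The state is a dict: "time_s": time; "qpos": joint angles; "qvel": joint speeds; "effort": joint torques, N m; "ee_pos": TCP position; "ee_rot": TCP orientation; "force": force on the tool from outside, world axes, zero at the start; "torque": the same for the moment, N m; "gripper_width": finger opening in mm; "gripper_force": force on a finger pad.
Only numpy, scipy, OpenCV 4.12 (cv2) and the standard library are available. Lean on these libraries where they do the work, as an engineer would, in place of code of your own. Each camera call takes 0.05 s, during which the arm holds its last target. There are 200 camera calls.

## Task

Close the open port on top of the small vacuum chamber: set the matching blank flange squarely on it with its centring ring down in the bore, swing the clamp arm right over until it meets its stop, and turn the clamp knob clockwise until its torque limiter slips and clicks. Stop at the first click if you can and never run it past three clicks; press gently on the seal, and leave the loose fittings on the bench where they are.

Things in the scene. Friction and masses are not known exactly. Their poses are not given: they have to be found in the camera images.
- chamber: small stainless vacuum chamber, 108 mm wide, bolted to a 150 x 240 x 10 mm aluminium base plate; fixed to the bench. Origin on the underside of the plate below the port's centre; z up. The clamp post stands at x = 0, y = -90 mm in this frame.
- port_face (a point): centre of the port's upper sealing face, 82 mm above the chamber's origin. The port is an upright flange 55 mm across, 8 mm thick, with an open bore 41 mm across and 24 mm deep.
- blank: the matching blank flange: steel disc 55 mm across and 10 mm thick; under it a black O-ring 49 mm across and 2 mm thick, and under that a centring ring 38 mm across, 8 mm deep, chamfered below. Total height 20 mm, about 0.2 kg, loose on the 2 mm green mat, right way up. Origin at the centre of the underside of the centring ring, z up. Seated, the origin lies 8 mm below port_face and the disc's top 12 mm above port_face.
- small_blank: bystander: a blank flange of the same make but only 40 mm across and too small for the port; origin under its centre.
- tee: bystander: a steel tee fitting 100 mm long with three 40 mm flanges, lying on the bench; origin under the crossing.
- ring_clamp: bystander: an aluminium ring clamp with screw, 62 mm across, 16 mm high, lying flat; origin under the ring's centre.
- post_pivot (a point): on the post's axis at the underside of the swing arm, 112 mm above the chamber's origin. The post's top is 136 mm above the chamber's origin.
- swing_arm (a joint): angle of the clamp arm about the upright post, rad: 0 = against its stop with the spindle over the port's centre; grows counter-clockwise seen from above, up to 2.1; starts between 1.25 and 1.9. The arm is a steel bar 24 mm wide with round bosses 34 mm across and 16 mm high at its ends, 90 mm from the post's axis to the knob's axis. It stays where it is left; pushing it at the knob takes 1 to 2 N.
- spindle: clamp screw, upright in the arm's end, with a pressure foot 20 mm across at its lower end that comes down on the blank. Origin on its axis, 13 mm above the foot's underside. Turning clockwise seen from above lowers it 12 mm a turn; it starts with the foot 2 to 4 mm above a seated blank and stays where it is left. Running free it takes about 0.18 N m to turn.
- knob_grip (a point): centre of the clamp knob, on its axis, at half height. Black fluted knob 40 mm across and 26 mm high, axis upright, at the arm's end; can be gripped from above at any yaw. It starts 148 to 150 mm above the chamber's origin and sinks with the spindle; the gap between its underside and the arm's top shrinks from 7 to 9 mm at the start to about 5 mm when tight. The point turns with the knob.
- knob (a joint): how far the knob has slipped round on the spindle in its torque limiter, rad, 0 at the start, positive clockwise. The limiter is a spring ratchet with 12 notches: it carries the spindle up to about 0.23 N m, then jumps a notch (one click, 0.52 rad) in which the torque needed falls away from +0.23 to about -0.1 N m. On its way to a click it first winds up by some 0.1 rad, and once past 0.3 rad it goes over by itself; let go, it rests in a notch.
- port: the port's flange and neck; origin on its axis, 24 mm below port_face; fixed to the chamber.
Things that resemble listed ones, but are neither listed nor needed, are in the scene too. Leave any orange or yellow look-alike of the blank alone.

How it is judged:
By the outcome, as a careful person would: the job done as asked, in the order asked, and still so for the second after the job is handed in, with the robot touching nothing.
It also fails if it takes over 72 s, if anything falls off the work surface, if the arm or the gripper's body presses on something with over 40 N, if the wrist force passes 120 N, or if a joint passes its speed limit or range.

## Working session

There is one attempt and no reset: what is moved stays moved. The work goes in short steps, Python scripts to look and compute and a tool call to move; the robot and the scene stay as the last step left them, time stands still between calls to the robot, and variables do not carry over. Pictures are saved under pics/ and viewed, at most 10 in all, crops included, and the job is handed in when it is done.

Besides the shell and the picture viewer there is one more tool, called after ">>>" as a command line: name --argument value ..., lists and objects as JSON in quotes. send_rows: Moves the arm, as the interface text tells. Shifts and turns lie within -1 to 1; 1 stands for 500 mm of shift or 30 degrees of turn. Its arguments: {"type":"object","properties":{"motion":{"type":"array"},"grip_force":{"type":"number"}},"required":["motion"]}

```bash
mkdir -p pics; cat > h.py <<'E'
import numpy as np, cv2
from workcell import env
def cam(n):
    g=env.grab_frame(n); f=g["frame"]; F=f.shape[0]/2/np.tan(np.radians(g["vertical_fov"])/2)
    K=np.array([[F,0,g["cx"]],[0,F,g["cy"]],[0,0,1.]])
    return f,K,np.array(g["rvec"],float),np.array(g["tvec"],float)
def ray(c,u,v):
    f,K,r,t=c; R=cv2.Rodrigues(r)[0]; return -R.T@t.ravel(), R.T@np.linalg.inv(K)@np.array([u,v,1.])
def onz(c,u,v,z):
    o,d=ray(c,u,v); return o+d*(z-o[2])/d[2]
def proj(c,p):
    f,K,r,t=c; return cv2.projectPoints(np.array(p,float).reshape(-1,1,3),r,t,K,None)[0].reshape(-1,2)
def save(c,n,box=None,s=1):
    f=c[0]
    if box: f=f[box[1]:box[3],box[0]:box[2]]
    f=cv2.resize(f,None,fx=s,fy=s,interpolation=cv2.INTER_CUBIC); cv2.imwrite(f"pics/{n}.png",f[:,:,::-1])
E
python3 - <<'E'
from h import *
for n in("top","side"):
    c=cam(n); save(c,n,s=1.4); o,d=ray(c,280,210); print(n,o,d,c[1][0,0],c[1][:2,2])
print(env.state())
E
```

```text
top [ 386.2579748   -55.87725031 1084.83087973] [ 0.22038     0.01715412 -0.97527902] 437.88767089543876 [282.02127448 211.34709936]
side [218.00832563 387.66744114 813.82723234] [ 0.42444137 -0.49714218 -0.75678439] 383.4916019691666 [278.68437843 211.30932283]
{'time_s': 0.1, 'qpos': array([ 6.57777659e+01,  1.83475936e+01,  8.96983736e+01, -2.35731929e-03,
        7.20436412e+01, -1.14568940e+00]), 'qvel': array([ 0.02019839, -0.05256804, -0.13697958, -0.04808421, -0.03342725,
       -0.00151876]), 'effort': array([-1.56501657e-03, -4.13330984e+01, -2.32510310e+01,  7.27333431e-02,
        4.20684193e-02, -5.03427111e-05]), 'ee_pos': array([225.20517226, 528.58242806, 213.21526971]), 'ee_rot': array([-1.79910365e+02,  4.49216524e-04,  1.56924184e+02]), 'force': array([ 0.34936939, -0.40938582,  0.39166191]), 'torque': array([ 0.01132834,  0.01945653, -0.04069667]), 'gripper_force': 0.0, 'gripper_width': 91.19054774794571}
```

View pics/top.png

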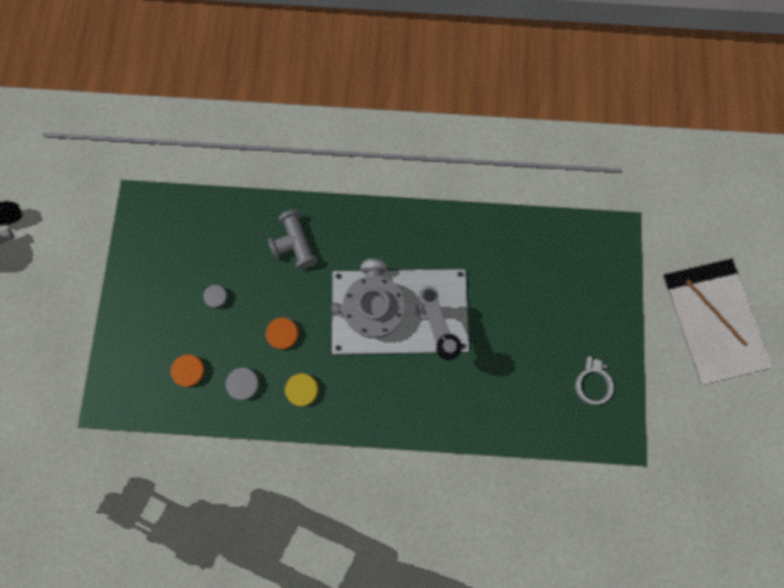

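View pics/side.png

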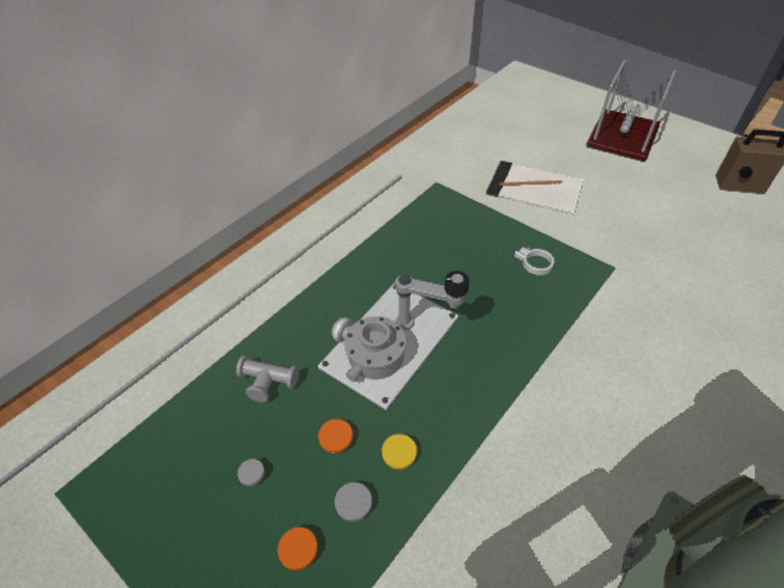

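Top view at 1.4x: two plain grey discs, at (242,384) and (215,296). The large one at (242,384) fits the 55 mm blank, and the smaller one is small_blank. Orange (282,333), orange (187,370) and yellow (301,390) are look-alikes. The port is at (376,304), the post at (430,295) and the knob at (449,346). Next I measure these and take a confirming crop.

```bash
cat > m.py <<'E'
from h import *
T=cam("top"); S=cam("side")
def disc(c,u,v,z,name):
    hsv=cv2.cvtColor(cv2.GaussianBlur(c[0],(3,3),0),cv2.COLOR_RGB2HSV)
    m=((hsv[...,1]<70)&(hsv[...,2]>80)).astype(np.uint8)
    n,l,st,ce=cv2.connectedComponentsWithStats(m); k=l[int(v),int(u)]
    cn=max(cv2.findContours((l==k).astype(np.uint8),0,1)[0],key=len)
    P=np.array([onz(c,x,y,z) for x,y in cn[:,0]],np.float32)[:,:2]
    print(name,z,ce[k].round(1),st[k].tolist(),onz(c,*ce[k],z).round(1),cv2.fitEllipse(P))
for c,n,a,b in((T,"top",(173,274),(153,212)),(S,"side",(252,358),(179,337))):
    disc(c,*a,22,n+" big"); disc(c,*b,20,n+" small")
def plate(c,n,box):
    x0,y0,x1,y1=box; hsv=cv2.cvtColor(c[0],cv2.COLOR_RGB2HSV)
    m=np.zeros(hsv.shape[:2],np.uint8); m[y0:y1,x0:x1]=(hsv[y0:y1,x0:x1,1]<90)
    h=cv2.convexHull(max(cv2.findContours(m,0,1)[0],key=len))
    P=np.array([onz(c,x,y,12)[:2] for x,y in h[:,0]],np.float32); print(n,"plate",cv2.minAreaRect(P))
plate(T,"top",(225,180,345,260))
for n,c,u,v in (("T port",T,376/1.4,304/1.4),("T post",T,430/1.4,295/1.4),("T knob",T,449/1.4,346/1.4),("S port",S,376/1.4,331/1.4),("S post",S,404/1.4,281/1.4),("S knob",S,457/1.4,279/1.4)):
    print(n,[onz(c,u,v,z).round(0)[:2].tolist() for z in (82,136,162)])
a=cv2.resize(T[0][180:320,100:350],None,fx=3.2,fy=3.2,interpolation=2)
cv2.imwrite("pics/c1.png",a[:,:,::-1])
E
python3 m.py
```

```text
Traceback (most recent call last):
  File "m.py", line 11, in <module>
    disc(c,*a,22,n+" big"); disc(c,*b,20,n+" small")
    ~~~~^^^^^^^^^^^^^^^^^^
  File "m.py", line 9, in disc
    print(name,z,ce[k].round(1),st[k].tolist(),onz(c,*ce[k],z).round(1),cv2.fitEllipse(P))
                                                                        ~~~~~~~~~~~~~~^^^
cv2.error: OpenCV(4.12.0) /io/opencv/modules/imgproc/src/shapedescr.cpp:356: error: (-215:Assertion failed) n >= 0 && (depth == CV_32F || depth == CV_32S) in function 'fitEllipseNoDirect'
```

```bash
sed -i 's/cv2.fitEllipse(P)/cv2.fitEllipse(P.copy())/; s/minAreaRect(P)/minAreaRect(P.copy())/; s/\[100:350\]/[100:350]/' m.py; python3 m.py
```

```text
top big 22 [171.3 273.5] [160, 262, 24, 24, 460] [452.5 213.6  22. ] ((452.6971130371094, 213.59239196777344), (55.775020599365234, 56.26753616333008), 81.19491577148438)
top small 20 [152.1 210.8] [144, 203, 17, 17, 231] [603.8 280.5  20. ] ((603.830078125, 280.5486145019531), (39.97538757324219, 42.15467834472656), 69.97538757324219)
side big 22 [251.4 357.9] [238, 343, 28, 30, 648] [452.6 213.3  22. ] ((453.03173828125, 212.78863525390625), (55.42258071899414, 58.62633514404297), 49.65728759765625)
side small 20 [178.3 336.9] [169, 327, 20, 21, 323] [604.4 279.1  20. ] ((604.6112670898438, 278.8403625488281), (39.98865509033203, 44.794700622558594), 49.84326171875)
top plate ((604.3685913085938, -52.088714599609375), (187.25694274902344, 260.96453857421875), 0.6505483388900757)
T port [[594.0, -13.0], [583.0, -15.0], [577.0, -16.0]]
T post [[615.0, -102.0], [603.0, -99.0], [597.0, -98.0]]
T knob [[532.0, -138.0], [524.0, -133.0], [520.0, -131.0]]
S port [[597.0, -12.0], [569.0, 18.0], [555.0, 32.0]]
S post [[631.0, -131.0], [601.0, -93.0], [586.0, -75.0]]
S knob [[558.0, -196.0], [533.0, -153.0], [521.0, -132.0]]
```

View pics/c1.png

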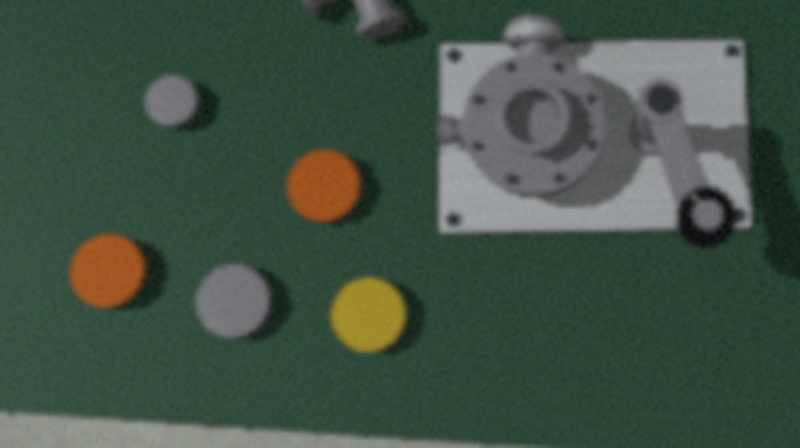

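The crop confirms it: the plain grey disc at crop (232,300) measures 56 mm and is the blank, at about (452.6, 213.4). The small grey one measures 40 mm. Now one closer look at the port and post in both views, with the current estimate overlaid as a check.

```bash
cat > m2.py <<'E'
from h import *
T=cam("top"); S=cam("side")
C=[onz(T,100+x/3.2,180+y/3.2,12)[:2] for x,y in((439,43),(745,39),(750,230),(439,233))]
print(np.round(C,1).tolist(),[np.round(C[i]-C[(i+1)%4],1).tolist() for i in range(4)])
out=[]
for c,b in((T,(235,190,335,265)),(S,(225,180,350,280))):
    s=400/(b[2]-b[0]); im=cv2.resize(c[0][b[1]:b[3],b[0]:b[2]],None,fx=s,fy=s,interpolation=2)
    for cx,cy,z,r,col in((596,-12,84,27.5,(255,0,0)),(596,-12,84,20.5,(0,255,0)),(601,-97,138,17,(255,0,255)),(520,-131.5,164,20,(0,0,255))):
        a=np.linspace(0,2*np.pi,24,endpoint=False)
        q=proj(c,np.c_[cx+r*np.cos(a),cy+r*np.sin(a),a*0+z])
        for p in (q-[b[0],b[1]]+.5)*s: cv2.circle(im,tuple(map(int,p)),1,col,-1)
    out.append(cv2.copyMakeBorder(im,0,330-im.shape[0],0,0,0))
cv2.imwrite("pics/c2.png",np.hstack(out)[:,:,::-1])
E
python3 m2.py
```

```text
[[664.4, 74.1], [683.8, -167.5], [532.2, -177.5], [514.0, 60.8]] [[-19.4, 241.6], [151.6, 10.0], [18.1, -238.3], [-150.4, -13.3]]
```

View pics/c2.png

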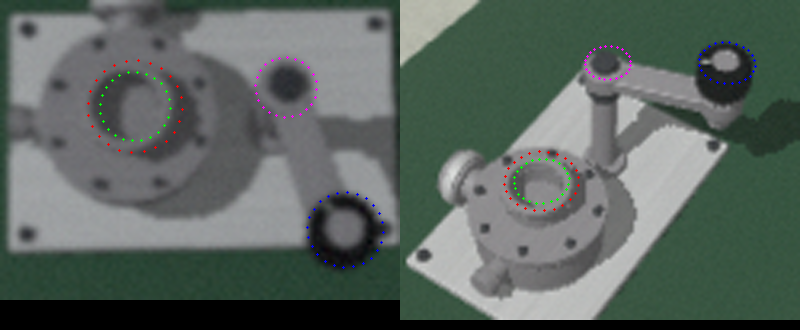

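```bash
cat > m3.py <<'E'
from h import *
out=[]
for n,b in(("top",(250,198,300,238)),("side",(245,215,295,255))):
    c=cam(n); f=np.mean([c[0]]+[cam(n)[0] for _ in range(5)],0)
    im=f[b[1]:b[3],b[0]:b[2]].mean(2); im=np.clip((im-im.min())/(np.percentile(im,97)-im.min())*255,0,255).astype(np.uint8)
    im=cv2.cvtColor(cv2.resize(im,None,fx=8,fy=8,interpolation=cv2.INTER_LINEAR),8)
    for i in range(0,50,10): cv2.line(im,(i*8,0),(i*8,6),(0,255,255),1); cv2.line(im,(0,i*8),(6,i*8),(0,255,255),1)
    out.append(im)
cv2.imwrite("pics/c3.png",np.hstack(out))
E
python3 m3.py
```

```text
(no output)
```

View pics/c3.png

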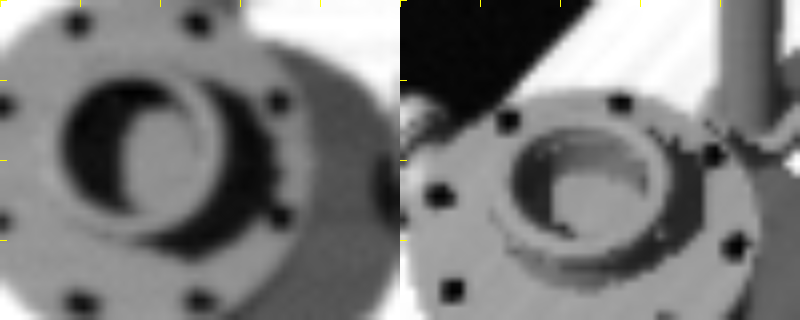

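Left (top view): bore ellipse spans x 64–202, y 78–214, centre about (134,148). Right (side view): bore and rim centre about (181,190). I now cast these rays.

```bash
python3 - <<'E'
from h import *
T=cam("top"); S=cam("side")
def tri(a,b):
    o1,d1=ray(T,*a);o2,d2=ray(S,*b)
    s=np.linalg.lstsq(np.c_[d1,-d2],o2-o1,rcond=None)[0]; p,q=o1+s[0]*d1,o2+s[1]*d2
    return ((p+q)/2).round(1),np.linalg.norm(p-q).round(1)
a=(266.2,215.9);b=(267.2,238.3)
print("port",tri(a,b),onz(T,*a,83),onz(S,*b,83))
a=(235+288/4-.5,190+83/4-.5);b=(225+205/3.2-.5,180+62/3.2-.5)
print("post",tri(a,b),onz(T,*a,137),onz(S,*b,137))
a=(235+345/4-.5,190+230/4-.5);b=(225+325/3.2-.5,180+60/3.2-.5)
print("knob",tri(a,b),onz(T,*a,163),onz(S,*b,163))
E
```

```text
port (array([597. ,  -6.9,  79.6]), np.float64(0.2)) [596.38039038  -7.00011262  83.        ] [595.10730661  -5.0768574   83.        ]
post (array([604.4, -97.8, 135.8]), np.float64(0.7)) [603.76990462 -97.92857758 137.        ] [604.03295149 -96.8858521  137.        ]
knob (array([ 520.3, -130.4,  167.5]), np.float64(1.9)) [ 520.08066134 -131.19509181  163.        ] [ 523.30660502 -133.73478189  163.        ]
```

>>> send_rows --motion '[{"rz": 0.3186},{"rz": 0.3186},{"rz": 0.3186},{"rz": 0.3186},{"rz": 0.3186},{"rz": 0.3186},{"rz": 0.3186},{"tx": -0.063,"ty": 0.0455},{"tx": -0.063,"ty": 0.0455},{"tx": -0.063,"ty": 0.0455},{"tx": -0.063,"ty": 0.0455},{"tx": -0.063,"ty": 0.0455}]'

```text
invalid input at $.motion[0]: expected keys tx, ty, tz, rx, ry, rz, gripper
```

>>> send_rows --motion '[{"tx": -0.063,"ty": 0.0455},{"tx": -0.063,"ty": 0.0455},{"tx": -0.063,"ty": 0.0455},{"tx": -0.063,"ty": 0.0455},{"tx": -0.063,"ty": 0.0455},{"tz": 0.07},{"tz": 0.07},{"tz": 0.07},{}]'

```text
invalid input at $.motion[0]: expected keys tx, ty, tz, rx, ry, rz, gripper
```

>>> send_rows --motion '[{"tx": 0,"ty": 0,"tz": 0,"rx": 0,"ry": 0,"rz": 0.3186,"gripper": -1},{"tx": 0,"ty": 0,"tz": 0,"rx": 0,"ry": 0,"rz": 0.3186,"gripper": -1},{"tx": 0,"ty": 0,"tz": 0,"rx": 0,"ry": 0,"rz": 0.3186,"gripper": -1},{"tx": 0,"ty": 0,"tz": 0,"rx": 0,"ry": 0,"rz": 0.3186,"gripper": -1},{"tx": 0,"ty": 0,"tz": 0,"rx": 0,"ry": 0,"rz": 0.3186,"gripper": -1},{"tx": 0,"ty": 0,"tz": 0,"rx": 0,"ry": 0,"rz": 0.3186,"gripper": -1},{"tx": 0,"ty": 0,"tz": 0,"rx": 0,"ry": 0,"rz": 0.3186,"gripper": -1},{"tx": -0.063,"ty": 0.0455,"tz": 0,"rx": 0,"ry": 0,"rz": 0,"gripper": -1},{"tx": -0.063,"ty": 0.0455,"tz": 0,"rx": 0,"ry": 0,"rz": 0,"gripper": -1},{"tx": -0.063,"ty": 0.0455,"tz": 0,"rx": 0,"ry": 0,"rz": 0,"gripper": -1},{"tx": -0.063,"ty": 0.0455,"tz": 0,"rx": 0,"ry": 0,"rz": 0,"gripper": -1},{"tx": -0.063,"ty": 0.0455,"tz": 0,"rx": 0,"ry": 0,"rz": 0,"gripper": -1}]'

```text
time_s: 2.6
ee_pos: [339.8, 370.5, 214.1]
ee_rot: [180.0, -0.0, 90.0]
force: [0.9, 0.5, -0.1]
gripper_width: 91.4
gripper_force: 0.0
```

>>> send_rows --motion '[{"tx": -0.063,"ty": 0.0455,"tz": 0,"rx": 0,"ry": 0,"rz": 0,"gripper": -1},{"tx": -0.063,"ty": 0.0455,"tz": 0,"rx": 0,"ry": 0,"rz": 0,"gripper": -1},{"tx": -0.063,"ty": 0.0455,"tz": 0,"rx": 0,"ry": 0,"rz": 0,"gripper": -1},{"tx": -0.063,"ty": 0.0455,"tz": 0,"rx": 0,"ry": 0,"rz": 0,"gripper": -1},{"tx": -0.063,"ty": 0.0455,"tz": 0,"rx": 0,"ry": 0,"rz": 0,"gripper": -1},{"tx": 0,"ty": 0,"tz": 0.07,"rx": 0,"ry": 0,"rz": 0,"gripper": -1},{"tx": 0,"ty": 0,"tz": 0.07,"rx": 0,"ry": 0,"rz": 0,"gripper": -1},{"tx": 0,"ty": 0,"tz": 0.07,"rx": 0,"ry": 0,"rz": 0,"gripper": -1},{"tx": 0,"ty": 0,"tz": 0,"rx": 0,"ry": 0,"rz": 0,"gripper": -1}]'

```text
time_s: 3.72
ee_pos: [451.2, 213.2, 107.0]
ee_rot: [-179.7, 0.1, 90.0]
force: [0.2, -0.1, 0.1]
gripper_width: 91.0
gripper_force: 0.0
```

>>> send_rows --motion '[{"tx": 0,"ty": 0,"tz": 0.05,"rx": 0,"ry": 0,"rz": 0,"gripper": -1},{"tx": 0,"ty": 0,"tz": 0.05,"rx": 0,"ry": 0,"rz": 0,"gripper": -1},{"tx": 0,"ty": 0.002,"tz": 0.05,"rx": 0,"ry": 0,"rz": 0,"gripper": -1},{"tx": 0,"ty": 0,"tz": 0.03,"rx": 0,"ry": 0,"rz": 0,"gripper": -1},{"tx": 0,"ty": 0,"tz": 0,"rx": 0,"ry": 0,"rz": 0,"gripper": -1},{"tx": 0,"ty": 0,"tz": 0,"rx": 0,"ry": 0,"rz": 0,"gripper": -1}]'

```text
time_s: 4.47
ee_pos: [454.9, 214.5, 20.0]
ee_rot: [179.9, -0.1, 90.0]
force: [-0.8, 0.1, -0.1]
gripper_width: 91.4
gripper_force: 0.0
```

```bash
python3 - <<'E'
from h import *
for i in range(3): print(env.state()["ee_pos"],env.state()["ee_rot"]); c=cam("side")
E
```

```text
[454.87133465 214.51817667  20.01067913] [ 1.79887039e+02 -5.50098349e-02  9.00180156e+01]
[454.86296224 214.4835228   20.05429583] [ 1.79879685e+02 -5.72074044e-02  9.00193452e+01]
[454.76823612 214.42577938  20.00658154] [ 1.79883118e+02 -5.60463906e-02  9.00156120e+01]
```

>>> send_rows --motion '[{"tx": -0.002,"ty": -0.003,"tz": 0.018,"rx": 0,"ry": 0,"rz": 0,"gripper": -1},{"tx": 0,"ty": 0,"tz": 0,"rx": 0,"ry": 0,"rz": 0,"gripper": -1},{"tx": 0,"ty": 0,"tz": 0,"rx": 0,"ry": 0,"rz": 0,"gripper": 1},{"tx": 0,"ty": 0,"tz": 0,"rx": 0,"ry": 0,"rz": 0,"gripper": 1},{"tx": 0,"ty": 0,"tz": 0,"rx": 0,"ry": 0,"rz": 0,"gripper": 1},{"tx": 0,"ty": 0,"tz": 0,"rx": 0,"ry": 0,"rz": 0,"gripper": 1},{"tx": 0,"ty": 0,"tz": 0,"rx": 0,"ry": 0,"rz": 0,"gripper": 1},{"tx": 0,"ty": 0,"tz": 0,"rx": 0,"ry": 0,"rz": 0,"gripper": 1},{"tx": 0,"ty": 0,"tz": 0,"rx": 0,"ry": 0,"rz": 0,"gripper": 1},{"tx": 0,"ty": 0,"tz": 0,"rx": 0,"ry": 0,"rz": 0,"gripper": 1}]' --grip_force 15

```text
time_s: 5.88
ee_pos: [452.7, 213.1, 10.0]
ee_rot: [180.0, -0.0, 90.0]
force: [-0.3, -0.7, 1.6]
gripper_width: 54.3
gripper_force: 15.0
```

>>> send_rows --motion '[{"tx": 0,"ty": 0,"tz": -0.03,"rx": 0,"ry": 0,"rz": 0,"gripper": 1},{"tx": 0,"ty": 0,"tz": -0.07,"rx": 0,"ry": 0,"rz": 0,"gripper": 1},{"tx": 0,"ty": 0,"tz": -0.07,"rx": 0,"ry": 0,"rz": 0,"gripper": 1},{"tx": 0,"ty": 0,"tz": -0.07,"rx": 0,"ry": 0,"rz": 0,"gripper": 1},{"tx": -0.0734,"ty": 0.0478,"tz": 0,"rx": 0,"ry": 0,"rz": 0,"gripper": 1},{"tx": -0.0734,"ty": 0.0478,"tz": 0,"rx": 0,"ry": 0,"rz": 0,"gripper": 1},{"tx": -0.0734,"ty": 0.0478,"tz": 0,"rx": 0,"ry": 0,"rz": 0,"gripper": 1},{"tx": -0.0734,"ty": 0.0478,"tz": 0,"rx": 0,"ry": 0,"rz": 0,"gripper": 1},{"tx": -0.0734,"ty": 0.0478,"tz": 0,"rx": 0,"ry": 0,"rz": 0,"gripper": 1},{"tx": -0.0734,"ty": 0.0478,"tz": 0,"rx": 0,"ry": 0,"rz": 0,"gripper": 1},{"tx": 0,"ty": 0,"tz": 0,"rx": 0,"ry": 0,"rz": 0,"gripper": 1},{"tx": 0,"ty": 0,"tz": 0,"rx": 0,"ry": 0,"rz": 0,"gripper": 1}]'

```text
time_s: 7.38
ee_pos: [595.1, -6.9, 130.0]
ee_rot: [-179.9, -0.0, 90.0]
force: [-0.1, 0.1, -3.3]
gripper_width: 54.5
gripper_force: 15.0
```

```bash
python3 - <<'E'
from h import *
s=env.state(); print(s["ee_pos"],s["gripper_width"])
S=cam("side"); s2=3
b=(200,130,400,300)
im=cv2.resize(S[0][b[1]:b[3],b[0]:b[2]],None,fx=4,fy=4,interpolation=2)[:600]
cv2.imwrite("pics/c4.png",im[:,:,::-1])
E
```

```text
[595.06914445  -6.86700327 129.95134051] 54.45091203127587
```

View pics/c4.png

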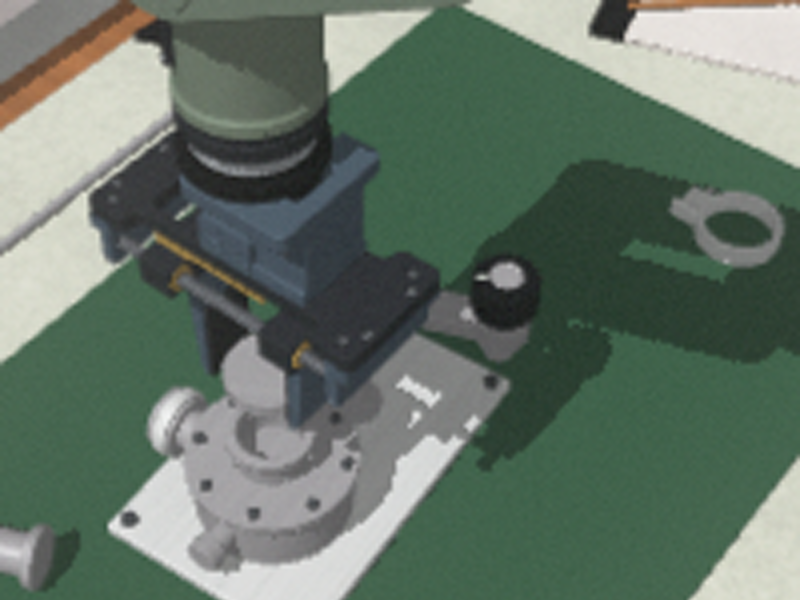

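The side view shows the blank level in the fingers, its centre at crop (262,372), above the bore at (275,440). I descend and feel for contact.

>>> send_rows --motion '[{"tx": 0,"ty": 0.002,"tz": 0.034,"rx": 0,"ry": 0,"rz": 0,"gripper": 1},{"tx": 0,"ty": 0,"tz": 0.034,"rx": 0,"ry": 0,"rz": 0,"gripper": 1},{"tx": 0,"ty": 0,"tz": 0,"rx": 0,"ry": 0,"rz": 0,"gripper": 1},{"tx": 0,"ty": 0,"tz": 0,"rx": 0,"ry": 0,"rz": 0,"gripper": 1},{"tx": 0,"ty": 0,"tz": 0,"rx": 0,"ry": 0,"rz": 0,"gripper": 1}]'

```text
time_s: 8.05
ee_pos: [597.4, -7.1, 96.4]
ee_rot: [179.9, -0.0, 90.0]
force: [-0.3, -0.1, -1.1]
gripper_width: 54.3
gripper_force: 15.0
```

>>> send_rows --motion '[{"tx": 0,"ty": 0,"tz": 0.004,"rx": 0,"ry": 0,"rz": 0,"gripper": 1},{"tx": 0,"ty": 0,"tz": 0.004,"rx": 0,"ry": 0,"rz": 0,"gripper": 1},{"tx": 0,"ty": 0,"tz": 0.004,"rx": 0,"ry": 0,"rz": 0,"gripper": 1},{"tx": 0,"ty": 0,"tz": 0,"rx": 0,"ry": 0,"rz": 0,"gripper": 1}]'

```text
time_s: 8.55
ee_pos: [596.8, -7.1, 89.7]
ee_rot: [-180.0, -0.0, 90.0]
force: [0.0, -0.2, -1.8]
gripper_width: 54.2
gripper_force: 15.0
```

>>> send_rows --motion '[{"tx": 0,"ty": 0,"tz": 0.003,"rx": 0,"ry": 0,"rz": 0,"gripper": 1},{"tx": 0,"ty": 0,"tz": 0.003,"rx": 0,"ry": 0,"rz": 0,"gripper": 1},{"tx": 0,"ty": 0,"tz": 0,"rx": 0,"ry": 0,"rz": 0,"gripper": 1}]'

```text
time_s: 8.93
ee_pos: [596.8, -7.1, 86.8]
ee_rot: [-180.0, -0.0, 90.0]
force: [-0.6, 0.2, -2.5]
gripper_width: 54.4
gripper_force: 15.0
```

>>> send_rows --motion '[{"tx": 0,"ty": 0,"tz": 0.002,"rx": 0,"ry": 0,"rz": 0,"gripper": 1},{"tx": 0,"ty": 0,"tz": 0.002,"rx": 0,"ry": 0,"rz": 0,"gripper": 1},{"tx": 0,"ty": 0,"tz": 0,"rx": 0,"ry": 0,"rz": 0,"gripper": 1}]'

```text
time_s: 9.3
ee_pos: [596.9, -7.1, 84.8]
ee_rot: [-180.0, -0.0, 90.0]
force: [-0.5, -0.6, -2.9]
gripper_width: 54.2
gripper_force: 15.0
```

>>> send_rows --motion '[{"tx": 0,"ty": 0,"tz": 0.002,"rx": 0,"ry": 0,"rz": 0,"gripper": 1},{"tx": 0,"ty": 0,"tz": 0,"rx": 0,"ry": 0,"rz": 0,"gripper": 1},{"tx": 0,"ty": 0,"tz": 0,"rx": 0,"ry": 0,"rz": 0,"gripper": 1}]'

```text
time_s: 9.68
ee_pos: [597.1, -7.1, 84.1]
ee_rot: [180.0, -0.0, 90.0]
force: [0.5, -0.2, -1.3]
gripper_width: 54.7
gripper_force: 15.1
```

>>> send_rows --motion '[{"tx": 0,"ty": 0,"tz": 0.002,"rx": 0,"ry": 0,"rz": 0,"gripper": 1},{"tx": 0,"ty": 0,"tz": 0,"rx": 0,"ry": 0,"rz": 0,"gripper": 1},{"tx": 0,"ty": 0,"tz": 0,"rx": 0,"ry": 0,"rz": 0,"gripper": 1}]'

```text
time_s: 10.05
ee_pos: [597.1, -7.1, 84.0]
ee_rot: [180.0, -0.0, 90.0]
force: [-1.5, 0.2, 4.5]
gripper_width: 54.4
gripper_force: 15.1
```

The blank is seated: z stopped at 84.0 mm with a light push. I release it, lift, and go to the knob.

>>> send_rows --motion '[{"tx": 0,"ty": 0,"tz": 0,"rx": 0,"ry": 0,"rz": 0,"gripper": -1},{"tx": 0,"ty": 0,"tz": 0,"rx": 0,"ry": 0,"rz": 0,"gripper": -1},{"tx": 0,"ty": 0,"tz": 0,"rx": 0,"ry": 0,"rz": 0,"gripper": -1},{"tx": 0,"ty": 0,"tz": -0.02,"rx": 0,"ry": 0,"rz": 0,"gripper": -1},{"tx": 0,"ty": 0,"tz": -0.07,"rx": 0,"ry": 0,"rz": 0,"gripper": -1},{"tx": 0,"ty": 0,"tz": -0.07,"rx": 0,"ry": 0,"rz": 0,"gripper": -1},{"tx": 0,"ty": 0,"tz": -0.07,"rx": 0,"ry": 0,"rz": 0,"gripper": -1},{"tx": -0.0625,"ty": -0.038,"tz": 0,"rx": 0,"ry": 0,"rz": 0,"gripper": -1},{"tx": -0.0625,"ty": -0.038,"tz": 0,"rx": 0,"ry": 0,"rz": 0,"gripper": -1},{"tx": -0.0625,"ty": -0.038,"tz": 0,"rx": 0,"ry": 0,"rz": 0,"gripper": -1},{"tx": -0.0625,"ty": -0.038,"tz": 0,"rx": 0,"ry": 0,"rz": 0,"gripper": -1}]'

```text
time_s: 11.42
ee_pos: [520.5, -133.1, 198.7]
ee_rot: [179.9, 0.0, 90.0]
force: [1.0, 1.0, 0.6]
gripper_width: 91.1
gripper_force: 0.0
```

>>> send_rows --motion '[{"tx": 0,"ty": 0,"tz": 0,"rx": 0,"ry": 0,"rz": -0.3415,"gripper": -1},{"tx": 0,"ty": 0,"tz": 0,"rx": 0,"ry": 0,"rz": -0.3415,"gripper": -1},{"tx": 0,"ty": 0,"tz": 0,"rx": 0,"ry": 0,"rz": -0.3415,"gripper": -1},{"tx": 0,"ty": 0,"tz": 0,"rx": 0,"ry": 0,"rz": -0.3415,"gripper": -1},{"tx": 0,"ty": 0,"tz": 0,"rx": 0,"ry": 0,"rz": -0.3415,"gripper": -1},{"tx": 0,"ty": 0,"tz": 0,"rx": 0,"ry": 0,"rz": -0.3415,"gripper": -1},{"tx": 0,"ty": 0,"tz": 0,"rx": 0,"ry": 0,"rz": -0.3415,"gripper": -1},{"tx": 0,"ty": 0,"tz": 0,"rx": 0,"ry": 0,"rz": -0.3415,"gripper": -1},{"tx": 0,"ty": 0,"tz": 0,"rx": 0,"ry": 0,"rz": -0.3415,"gripper": -1},{"tx": 0,"ty": 0,"tz": 0,"rx": 0,"ry": 0,"rz": -0.3415,"gripper": -1},{"tx": 0,"ty": 0,"tz": 0,"rx": 0,"ry": 0,"rz": -0.3415,"gripper": -1}]'

```text
time_s: 12.8
ee_pos: [521.1, -132.1, 198.7]
ee_rot: [-180.0, 0.0, -156.9]
force: [-0.4, -0.6, -0.2]
gripper_width: 90.9
gripper_force: 0.0
```

```bash
python3 - <<'E'
from h import *
s=env.state(); print(s["ee_pos"],s["ee_rot"],s["qpos"])
S=cam("side");T=cam("top"); s2=3
a=cv2.resize(S[0][180:330,200:350],None,fx=2.6,fy=2.6,interpolation=2)
b=cv2.resize(T[0][150:300,220:370],None,fx=2.6,fy=2.6,interpolation=2)
cv2.imwrite("pics/c5.png",np.hstack([a,b])[:,:,::-1])
E
```

```text
[ 521.12741204 -132.14936937  198.65337463] [-1.79969549e+02  4.65389748e-02 -1.56948742e+02] [-1.54582221e+01  1.55236903e+01  9.59639526e+01  5.53601450e-03
  6.84569801e+01 -1.28511498e+02]
```

View pics/c5.png

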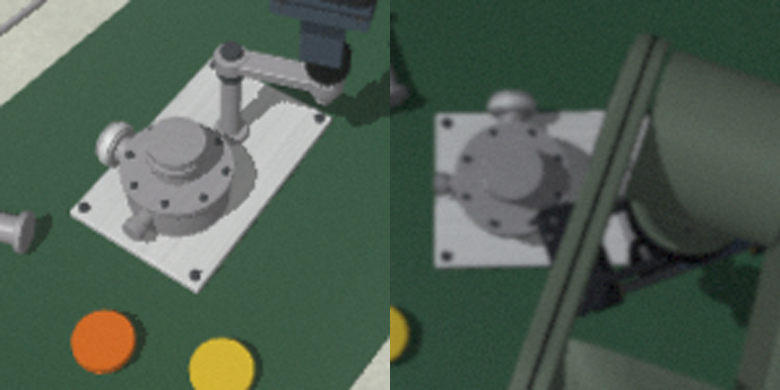

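The side view (left) shows the blank sitting squarely on the port, its top at crop (177,143), with the gripper over the knob. I lower to cage the knob.

>>> send_rows --motion '[{"tx": 0,"ty": 0,"tz": 0.05,"rx": 0,"ry": 0,"rz": 0,"gripper": -1},{"tx": 0,"ty": 0,"tz": 0.04,"rx": 0,"ry": 0,"rz": 0,"gripper": -1},{"tx": 0,"ty": 0,"tz": 0.023,"rx": 0,"ry": 0,"rz": 0,"gripper": -1},{"tx": 0,"ty": 0,"tz": 0,"rx": 0,"ry": 0,"rz": 0,"gripper": -0.14},{"tx": 0,"ty": 0,"tz": 0,"rx": 0,"ry": 0,"rz": 0,"gripper": -0.14},{"tx": 0,"ty": 0,"tz": 0,"rx": 0,"ry": 0,"rz": 0,"gripper": -0.14},{"tx": 0,"ty": 0,"tz": 0,"rx": 0,"ry": 0,"rz": 0,"gripper": -0.14}]' --grip_force 10

```text
time_s: 13.78
ee_pos: [521.3, -132.2, 141.9]
ee_rot: [-180.0, 0.1, -157.3]
force: [-0.2, 0.5, 0.6]
gripper_width: 54.4
gripper_force: 0.0
```

>>> send_rows --motion '[{"tx": 0,"ty": 0.006,"tz": 0,"rx": 0,"ry": 0,"rz": 0,"gripper": -0.14},{"tx": 0,"ty": 0.006,"tz": 0,"rx": 0,"ry": 0,"rz": 0,"gripper": -0.14},{"tx": -0.001,"ty": 0.0188,"tz": 0,"rx": 0,"ry": 0,"rz": 0.2,"gripper": -0.14},{"tx": -0.001,"ty": 0.0188,"tz": 0,"rx": 0,"ry": 0,"rz": 0.2,"gripper": -0.14},{"tx": -0.001,"ty": 0.0188,"tz": 0,"rx": 0,"ry": 0,"rz": 0.2,"gripper": -0.14},{"tx": -0.001,"ty": 0.0188,"tz": 0,"rx": 0,"ry": 0,"rz": 0.2,"gripper": -0.14},{"tx": -0.001,"ty": 0.0188,"tz": 0,"rx": 0,"ry": 0,"rz": 0.2,"gripper": -0.14},{"tx": -0.001,"ty": 0.0188,"tz": 0,"rx": 0,"ry": 0,"rz": 0.2,"gripper": -0.14},{"tx": -0.001,"ty": 0.0188,"tz": 0,"rx": 0,"ry": 0,"rz": 0.2,"gripper": -0.14},{"tx": -0.001,"ty": 0.0188,"tz": 0,"rx": 0,"ry": 0,"rz": 0.2,"gripper": -0.14}]'

```text
time_s: 15.02
ee_pos: [520.6, -53.5, 141.6]
ee_rot: [-180.0, 0.1, 154.5]
force: [-0.2, -1.5, 1.0]
gripper_width: 52.0
gripper_force: 0.6
```

>>> send_rows --motion '[{"tx": -0.001,"ty": 0.0188,"tz": 0,"rx": 0,"ry": 0,"rz": 0.2,"gripper": -0.14},{"tx": -0.003,"ty": 0.0188,"tz": 0,"rx": 0,"ry": 0,"rz": 0.2,"gripper": -0.14},{"tx": -0.003,"ty": 0.0188,"tz": 0,"rx": 0,"ry": 0,"rz": 0.2,"gripper": -0.14},{"tx": -0.003,"ty": 0.0188,"tz": 0,"rx": 0,"ry": 0,"rz": 0.2,"gripper": -0.14},{"tx": -0.001,"ty": 0.0188,"tz": 0,"rx": 0,"ry": 0,"rz": 0.2,"gripper": -0.14},{"tx": -0.001,"ty": 0.0188,"tz": 0,"rx": 0,"ry": 0,"rz": 0.2,"gripper": -0.14},{"tx": -0.001,"ty": 0.0188,"tz": 0,"rx": 0,"ry": 0,"rz": 0.2,"gripper": -0.14},{"tx": -0.001,"ty": 0.0188,"tz": 0,"rx": 0,"ry": 0,"rz": 0.2,"gripper": -0.14},{"tx": 0,"ty": 0,"tz": 0,"rx": 0,"ry": 0,"rz": 0,"gripper": -0.14}]'

```text
time_s: 16.15
ee_pos: [578.5, -7.3, 141.3]
ee_rot: [180.0, -0.0, 106.8]
force: [-0.3, -0.4, 0.3]
gripper_width: 51.9
gripper_force: 0.0
```

>>> send_rows --motion '[{"tx": 0,"ty": 0.0188,"tz": 0,"rx": 0,"ry": 0,"rz": 0.2,"gripper": -0.14},{"tx": 0,"ty": 0.0188,"tz": 0,"rx": 0,"ry": 0,"rz": 0.2,"gripper": -0.14},{"tx": 0,"ty": 0.004,"tz": 0,"rx": 0,"ry": 0,"rz": 0,"gripper": -0.14},{"tx": 0,"ty": 0,"tz": 0,"rx": 0,"ry": 0,"rz": 0,"gripper": -0.14}]'

```text
time_s: 16.65
ee_pos: [598.1, -2.9, 141.4]
ee_rot: [-180.0, -0.0, 94.8]
force: [-0.2, -0.8, -0.6]
gripper_width: 52.1
gripper_force: 0.1
```

>>> send_rows --motion '[{"tx": -0.004,"ty": 0.005,"tz": 0,"rx": 0,"ry": 0,"rz": 0,"gripper": -0.14},{"tx": -0.004,"ty": 0.005,"tz": 0,"rx": 0,"ry": 0,"rz": 0,"gripper": -0.14},{"tx": 0,"ty": 0,"tz": 0,"rx": 0,"ry": 0,"rz": 0,"gripper": -0.14}]'

```text
time_s: 17.02
ee_pos: [603.2, -6.5, 141.3]
ee_rot: [-179.9, -0.0, 94.7]
force: [-3.0, 1.6, 1.4]
gripper_width: 52.3
gripper_force: 1.5
```

>>> send_rows --motion '[{"tx": 0,"ty": 0.003,"tz": 0,"rx": 0,"ry": 0,"rz": 0,"gripper": -0.14},{"tx": 0,"ty": 0,"tz": 0,"rx": 0,"ry": 0,"rz": 0,"gripper": -0.14}]'

```text
time_s: 17.27
ee_pos: [603.4, -6.4, 141.3]
ee_rot: [-179.8, -0.0, 94.7]
force: [-6.2, 1.6, 3.0]
gripper_width: 52.1
gripper_force: 3.1
```

Force rises with no motion, so the arm is at its stop. I re-centre, open, and wind the wrist back.

>>> send_rows --motion '[{"tx": 0,"ty": -0.007,"tz": 0,"rx": 0,"ry": 0,"rz": 0,"gripper": -0.14},{"tx": 0,"ty": -0.007,"tz": 0,"rx": 0,"ry": 0,"rz": 0,"gripper": -0.6},{"tx": 0,"ty": 0,"tz": 0,"rx": 0,"ry": 0,"rz": 0,"gripper": -0.6},{"tx": 0,"ty": 0,"tz": 0,"rx": 0,"ry": 0,"rz": 0,"gripper": -0.6}]'

```text
time_s: 17.77
ee_pos: [598.7, -7.1, 141.6]
ee_rot: [179.9, 0.0, 94.7]
force: [0.9, -0.7, 0.5]
gripper_width: 73.4
gripper_force: 0.0
```

>>> send_rows --motion '[{"tx": 0,"ty": 0,"tz": 0,"rx": 0,"ry": 0,"rz": -0.35,"gripper": -0.6},{"tx": 0,"ty": 0,"tz": 0,"rx": 0,"ry": 0,"rz": -0.35,"gripper": -0.6},{"tx": 0,"ty": 0,"tz": 0,"rx": 0,"ry": 0,"rz": -0.35,"gripper": -0.6},{"tx": 0,"ty": 0,"tz": 0,"rx": 0,"ry": 0,"rz": -0.35,"gripper": -0.6},{"tx": 0,"ty": 0,"tz": 0,"rx": 0,"ry": 0,"rz": -0.35,"gripper": -0.6},{"tx": 0,"ty": 0,"tz": 0,"rx": 0,"ry": 0,"rz": -0.35,"gripper": -0.6},{"tx": 0,"ty": 0,"tz": 0,"rx": 0,"ry": 0,"rz": -0.35,"gripper": -0.6},{"tx": 0,"ty": 0,"tz": 0,"rx": 0,"ry": 0,"rz": -0.35,"gripper": -0.6},{"tx": 0,"ty": 0,"tz": 0,"rx": 0,"ry": 0,"rz": -0.35,"gripper": -0.6},{"tx": 0,"ty": 0,"tz": 0,"rx": 0,"ry": 0,"rz": -0.35,"gripper": -0.6},{"tx": 0,"ty": 0,"tz": 0,"rx": 0,"ry": 0,"rz": -0.35,"gripper": -0.6},{"tx": 0,"ty": 0,"tz": 0,"rx": 0,"ry": 0,"rz": -0.35,"gripper": -0.6}]'

```text
time_s: 19.27
ee_pos: [598.7, -7.1, 141.5]
ee_rot: [-180.0, 0.0, -138.9]
force: [0.5, -0.7, 0.1]
gripper_width: 72.8
gripper_force: 0.0
```

```bash
python3 - <<'E'
from h import *
s=env.state(); print(s["ee_pos"],s["ee_rot"],s["qpos"],s["force"],s["torque"])
S=cam("side")
save(S,"c6",(200,150,350,270),5)
E
```

```text
[598.66598692  -7.05656668 141.47457556] [-1.79973589e+02  2.77167830e-02 -1.38940592e+02] [-1.77563686e+00  2.34056331e+01  9.27231691e+01 -5.82777287e-04
  6.38329163e+01 -1.32834781e+02] [ 0.45088954 -0.72394633  0.08643689] [0.08665764 0.07940583 0.01941954]
```

View pics/c6.png

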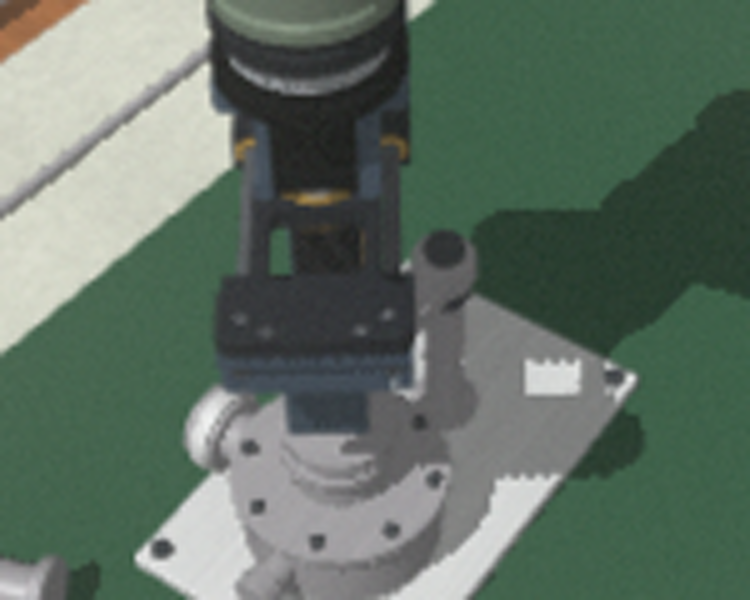

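The side view shows the arm over the port, with post and arm in line, and the fingers at knob height around the knob. I grip it and turn.

>>> send_rows --motion '[{"tx": 0,"ty": 0,"tz": 0,"rx": 0,"ry": 0,"rz": 0,"gripper": 1},{"tx": 0,"ty": 0,"tz": 0,"rx": 0,"ry": 0,"rz": 0,"gripper": 1},{"tx": 0,"ty": 0,"tz": 0,"rx": 0,"ry": 0,"rz": 0,"gripper": 1},{"tx": 0,"ty": 0,"tz": 0,"rx": 0,"ry": 0,"rz": 0,"gripper": 1},{"tx": 0,"ty": 0,"tz": 0,"rx": 0,"ry": 0,"rz": 0,"gripper": 1},{"tx": 0,"ty": 0,"tz": 0,"rx": 0,"ry": 0,"rz": 0,"gripper": 1}]' --grip_force 25

```text
time_s: 20.08
ee_pos: [598.0, -6.6, 141.5]
ee_rot: [179.9, 0.0, -139.3]
force: [-2.2, 2.6, 1.6]
gripper_width: 39.5
gripper_force: 25.0
```

```bash
cat > tq.py <<'E'
from h import *
f=[];t=[]
for i in range(3):
    s=env.state(); f.append(s["force"]); t.append(s["torque"][2]); cam("top")
print(round(s["time_s"],2),s["ee_pos"].round(1),"yaw",s["ee_rot"][2].round(1),"w",round(s["gripper_width"],1),"F",np.mean(f,0).round(1),"Tz",np.round(t,3))
E
python3 tq.py
```

```text
20.18 [598.   -6.6 141.5] yaw -139.3 w 39.6 F [-2.2  2.1  1.5] Tz [-0.012 -0.054 -0.037]
```

>>> send_rows --motion '[{"tx": 0,"ty": 0,"tz": 0.0004,"rx": 0,"ry": 0,"rz": 0.2,"gripper": 1},{"tx": 0,"ty": 0,"tz": 0.0004,"rx": 0,"ry": 0,"rz": 0.2,"gripper": 1},{"tx": 0,"ty": 0,"tz": 0.0004,"rx": 0,"ry": 0,"rz": 0.2,"gripper": 1},{"tx": 0,"ty": 0,"tz": 0.0004,"rx": 0,"ry": 0,"rz": 0.2,"gripper": 1}]'

```text
time_s: 20.72
ee_pos: [598.2, -7.0, 140.9]
ee_rot: [-180.0, -0.0, -163.4]
force: [-2.5, 1.3, 2.3]
gripper_width: 39.4
gripper_force: 25.0
```

```bash
python3 tq.py
```

```text
20.82 [598.2  -7.  140.9] yaw -163.3 w 39.4 F [-1.8  1.7  2.9] Tz [0.166 0.058 0.077]
```

>>> send_rows --motion '[{"tx": 0,"ty": 0,"tz": 0.0004,"rx": 0,"ry": 0,"rz": 0.2,"gripper": 1},{"tx": 0,"ty": 0,"tz": 0.0004,"rx": 0,"ry": 0,"rz": 0.2,"gripper": 1},{"tx": 0,"ty": 0,"tz": 0.0004,"rx": 0,"ry": 0,"rz": 0.2,"gripper": 1},{"tx": 0,"ty": 0,"tz": 0.0004,"rx": 0,"ry": 0,"rz": 0.2,"gripper": 1}]'

```text
time_s: 21.38
ee_pos: [598.3, -7.5, 140.0]
ee_rot: [-179.9, 0.0, 172.7]
force: [-2.2, 0.3, 2.4]
gripper_width: 39.7
gripper_force: 25.0
```

```bash
python3 tq.py
```

```text
21.48 [598.2  -7.5 140. ] yaw 172.8 w 39.7 F [-2.2 -0.   3.3] Tz [0.191 0.133 0.086]
```

```bash
sed -i 's/range(3)/range(2)/' tq.py
```

>>> send_rows --motion '[{"tx": 0,"ty": 0,"tz": 0.0004,"rx": 0,"ry": 0,"rz": 0.17,"gripper": 1},{"tx": 0,"ty": 0,"tz": 0.0004,"rx": 0,"ry": 0,"rz": 0.17,"gripper": 1}]'

```text
time_s: 21.78
ee_pos: [598.2, -7.7, 139.7]
ee_rot: [-179.9, 0.0, 162.5]
force: [-2.6, -1.7, 3.8]
gripper_width: 39.3
gripper_force: 25.0
```

```bash
python3 tq.py
```

```text
21.82 [598.2  -7.6 139.7] yaw 162.4 w 39.3 F [-2.3 -0.7  3.8] Tz [0.215 0.128]
```

>>> send_rows --motion '[{"tx": 0,"ty": 0,"tz": 0.0004,"rx": 0,"ry": 0,"rz": 0.17,"gripper": 1},{"tx": 0,"ty": 0,"tz": 0.0004,"rx": 0,"ry": 0,"rz": 0.17,"gripper": 1}]'

```text
time_s: 22.12
ee_pos: [598.1, -7.8, 139.3]
ee_rot: [-179.9, 0.0, 152.4]
force: [-2.9, -0.9, 5.2]
gripper_width: 39.5
gripper_force: 25.0
```

```bash
python3 tq.py
```

```text
22.18 [598.1  -7.8 139.3] yaw 152.2 w 39.4 F [-2.7 -1.1  5.7] Tz [0.182 0.072]
```

>>> send_rows --motion '[{"tx": 0,"ty": 0,"tz": 0.0002,"rx": 0,"ry": 0,"rz": 0.17,"gripper": 1},{"tx": 0,"ty": 0,"tz": 0.0002,"rx": 0,"ry": 0,"rz": 0.17,"gripper": 1}]'

```text
time_s: 22.48
ee_pos: [597.9, -7.9, 139.0]
ee_rot: [-179.9, 0.0, 142.2]
force: [-3.5, -2.6, 4.4]
gripper_width: 39.0
gripper_force: 25.0
```

```bash
python3 tq.py
```

```text
22.52 [598.   -7.9 139. ] yaw 142.1 w 39.4 F [-3.8 -2.9  4.7] Tz [0.14  0.069]
```

>>> send_rows --motion '[{"tx": 0,"ty": 0,"tz": 0.0003,"rx": 0,"ry": 0,"rz": 0.17,"gripper": 1},{"tx": 0,"ty": 0,"tz": 0.0003,"rx": 0,"ry": 0,"rz": 0.17,"gripper": 1}]'

```text
time_s: 22.82
ee_pos: [597.8, -8.0, 138.9]
ee_rot: [-179.9, 0.0, 132.0]
force: [-5.3, -3.0, 6.7]
gripper_width: 39.2
gripper_force: 25.0
```

```bash
python3 tq.py
```

```text
22.88 [597.8  -8.  138.9] yaw 131.9 w 39.6 F [-5.1 -3.   6.5] Tz [0.276 0.074]
```

>>> send_rows --motion '[{"tx": 0,"ty": 0,"tz": 0.0001,"rx": 0,"ry": 0,"rz": 0.17,"gripper": 1}]'

```text
time_s: 23.05
ee_pos: [597.7, -8.0, 138.8]
ee_rot: [-179.9, 0.1, 127.0]
force: [-4.3, -4.5, 6.9]
gripper_width: 39.3
gripper_force: 25.0
```

```bash
python3 tq.py
```

```text
23.1 [597.7  -8.  138.8] yaw 126.8 w 39.7 F [-4.7 -4.2  6.5] Tz [0.307 0.082]
```

>>> send_rows --motion '[{"tx": 0,"ty": 0,"tz": 0.0001,"rx": 0,"ry": 0,"rz": 0.17,"gripper": 1}]'

```text
time_s: 23.28
ee_pos: [597.6, -8.1, 138.8]
ee_rot: [-179.9, 0.1, 121.8]
force: [-5.3, -3.8, 6.6]
gripper_width: 39.4
gripper_force: 25.0
```

```bash
python3 tq.py
```

```text
23.32 [597.6  -8.1 138.8] yaw 121.7 w 39.7 F [-4.6 -4.4  7. ] Tz [ 0.114 -0.024]
```

>>> send_rows --motion '[{"tx": 0,"ty": 0,"tz": 0,"rx": 0,"ry": 0,"rz": 0.17,"gripper": 1}]'

```text
time_s: 23.5
ee_pos: [597.6, -8.1, 138.8]
ee_rot: [-179.9, 0.1, 116.7]
force: [-4.6, -4.0, 7.4]
gripper_width: 39.6
gripper_force: 25.0
```

```bash
python3 tq.py
```

```text
23.55 [597.5  -8.1 138.8] yaw 116.5 w 39.2 F [-4.9 -4.2  7.1] Tz [-0.115 -0.219]
```

>>> send_rows --motion '[{"tx": 0,"ty": 0,"tz": 0,"rx": 0,"ry": 0,"rz": 0.1,"gripper": 1}]'

```text
time_s: 23.72
ee_pos: [597.5, -8.1, 138.8]
ee_rot: [-179.9, 0.1, 113.7]
force: [-5.0, -4.2, 7.1]
gripper_width: 39.3
gripper_force: 25.0
```

```bash
python3 tq.py
```

```text
23.77 [597.5  -8.1 138.8] yaw 113.6 w 39.5 F [-5.3 -4.2  7.1] Tz [-0.073 -0.174]
```

>>> send_rows --motion '[{"tx": 0,"ty": 0,"tz": 0,"rx": 0,"ry": 0,"rz": 0.12,"gripper": 1}]'

```text
time_s: 23.95
ee_pos: [597.4, -8.1, 138.8]
ee_rot: [-179.9, 0.1, 110.1]
force: [-5.3, -4.3, 6.9]
gripper_width: 39.2
gripper_force: 25.0
```

```bash
python3 tq.py
```

```text
24.0 [597.4  -8.1 138.8] yaw 110.0 w 39.3 F [-5.1 -4.3  7.1] Tz [-0.053 -0.191]
```

The limiter torque went from about +0.3 to below zero, so the notch has been passed: one click. I release and lift straight up.

>>> send_rows --motion '[{"tx": 0,"ty": 0,"tz": 0,"rx": 0,"ry": 0,"rz": 0,"gripper": -1},{"tx": 0,"ty": 0,"tz": 0,"rx": 0,"ry": 0,"rz": 0,"gripper": -1},{"tx": 0,"ty": 0,"tz": 0,"rx": 0,"ry": 0,"rz": 0,"gripper": -1},{"tx": 0,"ty": 0,"tz": 0,"rx": 0,"ry": 0,"rz": 0,"gripper": -1},{"tx": 0,"ty": 0,"tz": -0.03,"rx": 0,"ry": 0,"rz": 0,"gripper": -1},{"tx": 0,"ty": 0,"tz": -0.07,"rx": 0,"ry": 0,"rz": 0,"gripper": -1},{"tx": 0,"ty": 0,"tz": -0.07,"rx": 0,"ry": 0,"rz": 0,"gripper": -1},{"tx": 0,"ty": 0,"tz": -0.07,"rx": 0,"ry": 0,"rz": 0,"gripper": -1},{"tx": 0.07,"ty": -0.07,"tz": 0,"rx": 0,"ry": 0,"rz": 0,"gripper": -1},{"tx": 0.07,"ty": -0.07,"tz": 0,"rx": 0,"ry": 0,"rz": 0,"gripper": -1},{"tx": 0.07,"ty": -0.07,"tz": 0,"rx": 0,"ry": 0,"rz": 0,"gripper": -1},{"tx": 0,"ty": 0,"tz": 0,"rx": 0,"ry": 0,"rz": 0,"gripper": -1}]'

```text
time_s: 25.55
ee_pos: [461.3, 56.6, 260.0]
ee_rot: [179.9, 0.0, 110.1]
force: [1.4, 0.7, 0.7]
gripper_width: 91.1
gripper_force: 0.0
```

```bash
python3 - <<'E'
from h import *
print(env.state()["ee_pos"])
S=cam("side");T=cam("top")
b=lambda c,x,y:cv2.resize(c[0][y:y+100,x:x+100],None,fx=4,fy=4,interpolation=2)
cv2.imwrite("pics/c7.png",np.hstack([b(S,230,170),b(T,235,180)])[:,:,::-1])
E
```

```text
[461.33734417  56.64124848 260.0431522 ]
```

View pics/c7.png

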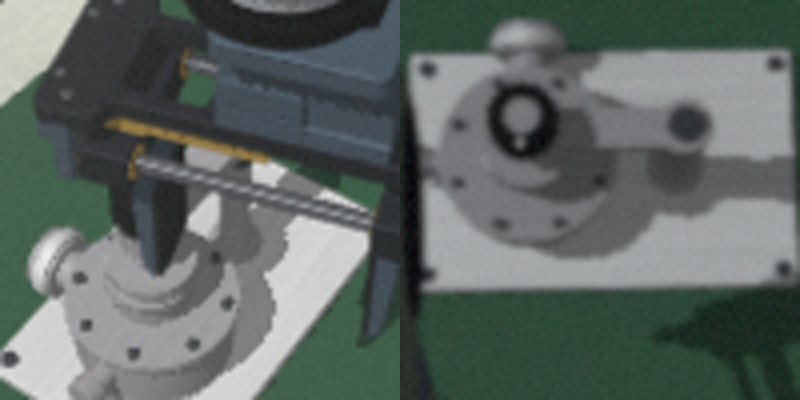

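Top view: knob at crop (523,120), post at (688,123), blank under the foot. I check that the knob lies over the port's axis.

```bash
python3 - <<'E'
from h import *
T=cam("top")
k=onz(T,235+123/4-.5,180+120/4-.5,161); p=onz(T,235+288/4-.5,180+123/4-.5,138)
d=k-p; print(k,p,np.hypot(*d[:2]),np.degrees(np.arctan2(d[1],d[0])))
E
```

```text
[594.00197911  -7.71103232 161.        ] [603.54042071 -97.88421172 138.        ] 90.67626013320958 96.0382441457409
```

The black outline is 9 px taller than it is wide because its visible side wall faces the camera. Allowing for that, the knob axis is at x ≈ 596, over the port and in line with the stop contact I felt. Handing in.

```bash
python3 -c "
from workcell import env
print(env.job_done())"
```

```text
the job is handed in; nothing more can be done
None
```

The job is handed in at about 26 s: the blank is seated in the port, the clamp arm is swung to its stop, and the knob was turned clockwise to its first click, judged from the torque drop; the loose fittings were left alone.

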